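Put the pH meter away in the bench drawer

ROBOT

A 6-joint arm with a two-finger parallel gripper is mounted at the origin on the work surface. World frame = base frame: x ahead of the robot, y to its left, z up, the work surface at z = 0. Lengths are in m, angles in rad, forces in N, time in s.
With the tool pointing down it reaches from about 0.4 to 0.925 m from the base axis. Payload 3.4 kg.
Tool frame: the origin (TCP) lies between the finger pads; the fingertips stand 17 mm ahead of it and the grasp point (between the pads) lies 2 mm behind it (r.nose_length is the z of the fingertips in the tool frame, in m); z points along the fingers, y is the line along which they close (so a half turn about z gives the same grasp; the last joint's range is limited). The gripper opens to 85 mm and grips with 20 to 120 N. Pads are 22 mm wide; open, the fingers measure 114 mm over their backs; the gripper's body (76 mm by 85 mm) begins 54 mm behind the grasp point. The pads swing forward as they close: fully open they stand 13 mm farther back than shut.
Start: joints at [1.256, 0.307, 1.506, -0, 1.328, -0.073], TCP at [0.138, 0.558, 0.248] pointing down, gripper open.
Joint ranges: [-3.12, 3.12], [-1.05, 2.28], [0.14, 2.33], [-1.42, 4.57], [0.1, 2.73], [-2.68, 2.68]. Speed limits (rad/s): [2.57, 2.57, 3.14, 3.14, 3.14, 3.14].

INTERFACE

Orientations are given as a unit quaternion [x, y, z, w].
In Python, from plant import status, camera, r gives the robot as it stands. The module is installed in compiled form; this text tells all that it offers.
- The arm moves only by the tool step_arm, never from a script. Its argument "plan" is a list of rows, each a list of 4 numbers: the shift along the world's x, y, z in m, then the turn about the world's z in rad. A call has 1 to 8 rows; each row shifts and turns the commanded pose from where the row before left it; what a row does not reach is not made up. A row lasts 1/10 s, in which the tool goes at most 50 mm and 8.59 degrees, less where a joint would pass 70% of its speed; a pose out of reach is approached as far as the arm can. A call with a gripper value outside its range is refused whole. "gripper" is the opening, from -1 (shut) to 1 (fully open), set as the call begins (left out, the last holds). The fingers move at their own pace and stop on an object; "grip_force" is the grip in N (left out, the last holds). Time passes only in rows, so rows that do not move let the fingers close. It gives the time, the measured TCP pose, the force, the opening and the grip force at its end, in the units of the state.
- status.observe(): the state, without advancing time (a new reading comes with each control period).
- camera(name): name is "scene" or "top"; returns a dict with "frame" (384x512x3 uint8, red, green, blue), "z_map" (384x512 float32, m along the optical axis (not along the pixel's ray), 0 where there is no reading), "mtx" (3x3 intrinsics, pixels), "dist_coeffs" ([k1, k2, p1, p2, k3] as OpenCV has them; the pictures are not rectified), "eye" and "orientation" of the camera in the world. Camera axes: x right, y down, z forward; pixel columns grow to the right and rows downward; lengths in m; the calibration is good to about 2 mm. A picture is of the moment at which its call begins.
- r.sign_off(): hands the job in; it is judged then, once.
The state is a dict: "clock": time; "qpos": joint angles; "qd": joint speeds; "joint_efforts": joint torques, N m; "position": TCP position; "eef_rot": TCP orientation; "force": force on the tool from outside, world axes, zero at the start; "torque": the same for the moment, N m; "width": finger opening in m; "finger_force": force on a finger pad.
Only numpy, scipy, OpenCV 4.12 (cv2) and the standard library are available. Lean on these libraries where they do the work, as an engineer would, in place of code of your own. Each camera call takes 0.05 s, during which the arm holds its last target. There are 200 camera calls.

TASK

Put the orange handheld pH meter away in the open top left drawer of the bench cabinet: the drawer stops before it is fully out, so tip the meter's far end in under the cabinet's top and let the other end down until it lies flat, display up, along the drawer floor, without dropping or forcing it. Then slide the drawer gently shut, past its catch, until it is fully home, and let go, leaving the other things on the bench standing where they are.

Things in the scene. Friction and masses are not known exactly. Their poses are not given: they have to be found in the camera images.
- meter_mid (a point): Centre (half-way up) of the loose handheld pH meter: a bar 170 mm long, 44 mm wide, 30 mm high, orange with dark display and buttons on top, black tail, grey electrode cap over the last 54 mm. Starts flat on the bench, display up. x along its length to the grey cap, y across, z out of its display. 0.11 to 0.22 kg, mass centre near the middle. May go in either end first.
- meter: The same pH meter; origin at the centre of its 170 x 44 mm underside, same axes as meter_mid.
- cabinet: Bench-top cabinet, fixed: grey sheet steel, 250 mm deep, 256 wide, 152 high, two columns by two rows of white drawer fronts with steel bar pulls. Only the top left drawer (+y) moves; the others are locked. Origin under its centre, on the bench; x from its front to its back (away from the robot), y left, z up; front edge at x = -125 mm. Packs up to 22 mm high lie on the back half of its top.
- rail (a point): On the cabinet, same axes: middle of the lower front edge of the cabinet's top panel, right above the drawer's middle. The top panel is 6 mm thick and reaches back from this edge over the drawer. The drawer's floor lies 60 mm below this point: 60 mm is the clear height under the edge.
- drawer (a joint): How far the top left drawer is open, m: 0 fully home, stop at 0.130; starts 0.07 to 0.12. It slides out towards the cabinet's -x with about 1.5 N of friction and light damping. About 20 mm before home it meets a sprung roller catch: some 10 to 13 N of push take it over, hardest at the first touch; within about 5 mm of home the catch draws the drawer home and holds it.
- bay (a point): In the drawer and moving with it, cabinet's axes: centre of the inner floor. Inside 200 mm long (x), 106 mm wide (y); back and side walls 40 mm above the floor, 4 mm thick; the front is a panel 8 mm thick, its top 63 mm above the floor. Fully out, the front's inner face is 130 mm in front of the rail edge and the back wall 70 mm behind it.
- pull (a point): On the drawer and moving with it: middle of its horizontal steel bar pull, 80 mm long along y, 11 mm thick, 35 mm in front of the drawer's white front face, 26 mm below the cabinet's upper surface and 20 mm below the rail point.
- bottle_a: Bystander, loose: white dropper bottle with purple spout cap, 38 mm across, 112 mm high, standing; origin at the centre of its underside, z up its axis.
- bottle_b: Bystander, loose: another such dropper bottle, same origin and axes.
- bottle_c: Bystander, loose: a third such dropper bottle, same origin and axes.
- slide_box: Bystander, loose: blue slide box 100 x 83 x 35 mm lying flat; origin at the centre of its underside.
- beaker: Bystander, loose: glass beaker 68 mm across, 95 mm high, standing; origin at the centre of its underside, z up its axis.
- petri: Bystander, loose: stack of two petri dishes 90 mm across, 28 mm high; origin at the centre of its underside.
- marker: Bystander, loose: blue and white marker pen 140 x 13 mm lying flat; origin under its middle, x along it.
Things that resemble listed ones, but are neither listed nor needed, are in the scene too. What is shaped like the meter but yellow is not meant.

How it is judged:
By the outcome, as a careful person would: the job done as asked, in the order asked, and still so for the second after the job is handed in, with the robot touching nothing.
It also fails if it takes over 59 s, if anything falls off the work surface, if the arm or the gripper's body presses on something with over 40 N, if the wrist force passes 120 N, or if a joint passes its speed limit or range.

## Working session

There is one attempt and no reset: what is moved stays moved. The work goes in short steps, Python scripts to look and compute and a tool call to move; the robot and the scene stay as the last step left them, time stands still between calls to the robot, and variables do not carry over. Pictures are saved under pics/ and viewed, at most 10 in all, crops included, and the job is handed in when it is done.

Besides the shell and the picture viewer there is one more tool, called after ">>>" as name(argument=value, ...) on one line, values as JSON. step_arm: Moves the arm, as the interface text tells. Its arguments: {"type":"object","properties":{"plan":{"type":"array","items":{"type":"array","items":{"type":"number"}}},"gripper":{"type":"number"},"grip_force":{"type":"number"}},"required":["plan"]}

```bash
mkdir -p pics
cat > h.py <<'E'
import numpy as np,cv2
from scipy.spatial.transform import Rotation as R
from plant import status,camera,r
def snap(n,f=None):
    c=camera(n)
    if f: cv2.imwrite('pics/'+f,cv2.cvtColor(c['frame'],cv2.COLOR_RGB2BGR))
    return c
def rays(c,uv):
    p=cv2.undistortPoints(np.array(uv,float).reshape(-1,1,2),c['mtx'],c['dist_coeffs']).reshape(-1,2)
    return np.c_[p,np.ones(len(p))]
def rot(c): 
    o=np.array(c['orientation'],float)
    return R.from_quat(o).as_matrix() if o.size==4 else o.reshape(3,3)
def plane(c,uv,z):
    d=rays(c,uv)@rot(c).T; e=np.array(c['eye']); return e+d*((z-e[2])/d[:,2])[:,None]
def depth(c,uv):
    uv=np.array(uv).reshape(-1,2); z=np.array([c['z_map'][int(v),int(u)] for u,v in uv])
    return np.array(c['eye'])+(rays(c,uv)*z[:,None])@rot(c).T
E
python3 - <<'E'
from h import *
import pickle
for n in('top','scene'):
    c=snap(n,n+'0.png');pickle.dump(c,open(n+'0.pkl','wb'));print(n,c['eye'],c['orientation'],c['mtx'][0,0])
print(status.observe())
E
```

```text
top [0.29792717 0.0130515  1.57396016] [-0.69715141  0.71055242 -0.06474957  0.07001908] 412.6452414961665
scene [1.55614639 0.46529899 1.07169342] [ 0.48846222  0.77149999 -0.33957438 -0.22556962] 467.16309780591666
{'clock': 0.1, 'qpos': array([ 1.25548679e+00,  3.07493519e-01,  1.50754399e+00, -2.76968749e-06,
        1.32841329e+00, -7.34919857e-02]), 'qd': array([-0.00180811, -0.00228549, -0.00145577, -0.00147751,  0.0008445 ,
        0.00112123]), 'joint_efforts': array([ 1.14595536e-03, -4.58528280e+01, -2.52610016e+01,  1.90569431e-04,
        5.49578603e-03, -5.41168987e-06]), 'position': array([0.13752751, 0.5576927 , 0.24747534]), 'eef_rot': array([ 1.20614015e-01,  9.92699046e-01, -9.11828219e-04, -1.78157507e-04]), 'force': array([-0.23762143, -0.87770873,  0.33522076]), 'torque': array([ 0.03588828,  0.03748   , -0.0330972 ]), 'finger_force': 0.0, 'width': 0.08509215693203578}
```

View pics/top0.png

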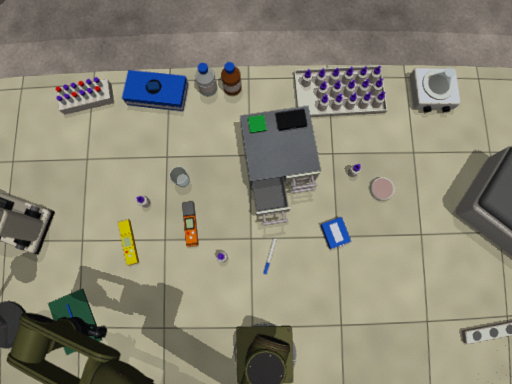

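View pics/scene0.png

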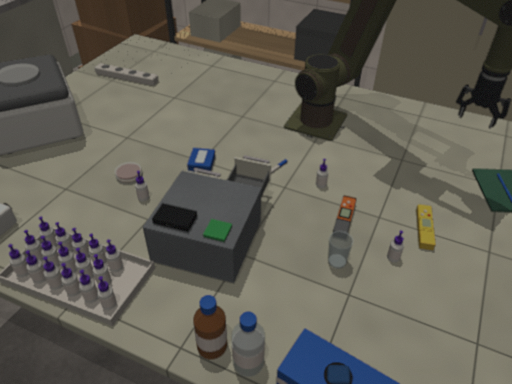

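The top view shows the orange meter at about (190,223) with its grey cap up (away from the robot), and the beaker just beyond it at (180,177). The cabinet is at (280,145) with its drawer open towards the robot, front near (270,215). A bottle stands at (221,257) and the marker at (270,256).

Run:
```python
from h import *
import pickle
c=pickle.load(open('top0.pkl','rb'))
H=cv2.cvtColor(c['frame'],cv2.COLOR_RGB2HSV)
v,u=np.mgrid[0:384,0:512]; uv=np.c_[u.ravel(),v.ravel()]
P=depth(c,uv).reshape(384,512,3)
print('bench z',np.median(P[230:300,330:400,2]), 'base?',plane(c,[[265,368]],0))
# orange meter
m=((H[...,0]<=12)&(H[...,1]>150)&(H[...,2]>120)).astype(np.uint8); m[:, :150]=0;m[:,210:]=0;m[:190]=0;m[260:]=0
h=(P[...,2]>0.012)&(P[...,2]<0.05); b=np.zeros_like(h); b[192:255,172:208]=1
mm=(h&b).astype(np.uint8); n,l,s,ce=cv2.connectedComponentsWithStats(mm);print('comps',s[1:].tolist())
for nm,k in(('orange',m),('height',mm)):
    ys,xs=np.nonzero(k); Q=plane(c,np.c_[xs,ys],0.03)[:,:2]; print(nm,len(Q),cv2.minAreaRect((Q*1000).astype(np.float32)))
    w=np.linalg.svd(Q-Q.mean(0),full_matrices=False)[2][0]; print(Q.mean(0),np.degrees(np.arctan2(*w[::-1])))
# cabinet
b=np.zeros_like(h); b[95:230,225:335]=1
k=b&(P[...,2]>.143)&(P[...,2]<.158); cv2.imwrite('pics/k.png',np.repeat(np.repeat(k.astype(np.uint8)*255,2,0),2,1))
Q=P[k][:,:2];print('cab z',np.median(P[k][:,2]))
n,l,s,ce=cv2.connectedComponentsWithStats(k.astype(np.uint8))
for i in range(1,n):
    if s[i,4]>25: print(s[i],P[l==i].mean(0),cv2.minAreaRect((P[l==i][:,:2]*1000).astype(np.float32)))
im=cv2.cvtColor(c['frame'],cv2.COLOR_RGB2BGR)[95:265,165:345]
kk=cv2.resize(k[95:265,165:345].astype(np.uint8)*255,None,fx=2.2,fy=2.2,interpolation=0)
a=cv2.resize(im,None,fx=2.2,fy=2.2,interpolation=cv2.INTER_CUBIC)
cv2.imwrite('pics/crop.png',np.hstack([a,cv2.cvtColor(kk,8)]))
for nm,p,z in(('bott c',[221,253],.1),('bottle',[142,197],.1),('beaker',[178,172],.095)): print(nm,plane(c,[p],z))
```

```text
bench z 0.0016366891111083692 base? [[-0.05136394 -0.00256911  0.        ]]
comps [[182, 201, 17, 46, 544], [196, 251, 1, 1, 1]]
orange 65 ((456.45166015625, 268.4495849609375), (109.88198852539062, 42.31441116333008), 6.699978351593018)
[0.44709075 0.26793858] -178.13782330446875
height 545 ((474.9170837402344, 269.66168212890625), (191.10414123535156, 46.442100524902344), 6.237444877624512)
[0.48418181 0.27080563] -173.58026019843126
cab z 0.15231190565357644
[ 240  105   81   77 3798] [ 0.73599366 -0.07059233  0.1522181 ] ((755.788330078125, -70.68711853027344), (262.5298767089844, 254.16244506835938), 7.684715270996094)
[257 207  34   7  80] [ 0.51233228 -0.04333915  0.14979493] ((512.4566650390625, -42.295928955078125), (8.667519569396973, 117.60440063476562), 7.663766860961914)
bott c [[0.36916505 0.14642076 0.1       ]]
bottle [[0.57723508 0.43725989 0.1       ]]
beaker [[0.66996612 0.30599002 0.095     ]]
```

View pics/crop.png

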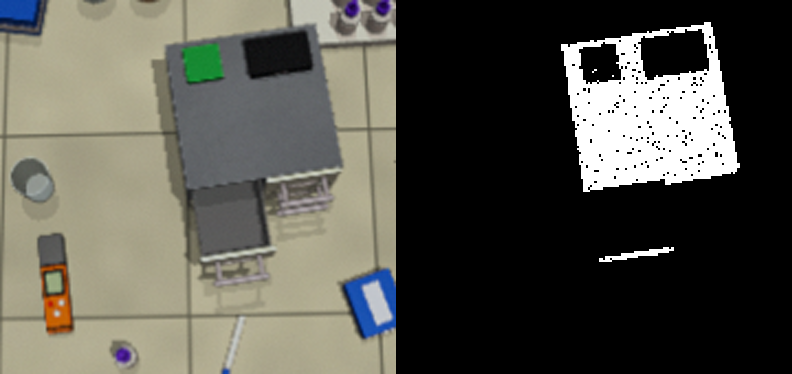

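The crop shows the drawer clear and empty, its front a strip parallel to the cabinet front and about 113 mm open. The meter's tail is at the near end. Estimates: meter centre (0.484, 0.270) at yaw 6.4°, cabinet yaw 7.7°. I'll move above the tail.

>>> step_arm(plan=[[0.033,-0.034,0,0.044],[0.033,-0.034,0,0.044],[0.033,-0.034,0,0.044],[0.033,-0.034,0,0.044],[0.033,-0.034,0,0.044],[0.033,-0.034,0,0.044],[0.033,-0.034,0,0.044],[0.033,-0.034,0,0.044]], gripper=1, grip_force=20)

```text
clock: 0.9
position: [0.4025, 0.2846, 0.2481]
eef_rot: [-0.056, 0.998, -0.0, -0.0]
force: [1.0, 1.6, -0.0]
width: 0.0855
finger_force: 0.0
```

>>> step_arm(plan=[[0.02,-0.0225,-0.03,0],[0,0,-0.04,0],[0,0,-0.04,0],[0,0,-0.03,0],[0,0,0,0],[0,0,0,0]])

```text
clock: 1.5
position: [0.4215, 0.2637, 0.1082]
eef_rot: [-0.055, 0.998, -0.0, -0.001]
force: [0.2, -0.3, -0.1]
width: 0.0853
finger_force: 0.0
```

>>> step_arm(plan=[[0,0,-0.04,0],[0,0,-0.03,0],[0,0,-0.018,0],[0,0,0,0]])

```text
clock: 1.9
position: [0.4218, 0.264, 0.0202]
eef_rot: [-0.055, 0.998, -0.0, -0.0]
force: [-0.7, -0.1, -0.4]
width: 0.0856
finger_force: 0.0
```

>>> step_arm(plan=[[0,0,0,0],[0,0,0,0],[0,0,0,0],[0,0,0,0],[0,0,0,0],[0,0,0,0],[0,0,0,0],[0,0,0,0]], gripper=-1, grip_force=20)

```text
clock: 2.7
position: [0.423, 0.2646, 0.0221]
eef_rot: [-0.055, 0.998, 0.001, 0.002]
force: [0.0, 1.1, 6.2]
width: 0.0434
finger_force: 19.8
```

Run:
```python
from h import *
c=snap('scene'); cv2.imwrite('pics/g1.png',cv2.resize(cv2.cvtColor(c['frame'],4)[120:300,240:450],None,fx=2.5,fy=2.5,interpolation=cv2.INTER_CUBIC))
s=status.observe();print(s['position'],s['width'],s['finger_force'],s['force'],s['torque'])
```

```text
[0.42303182 0.26461621 0.02209738] 0.04401145775930041 19.80586588382721 [-0.64577491  0.79986666  6.38789594] [0.11040181 0.12275244 0.04879918]
```

View pics/g1.png

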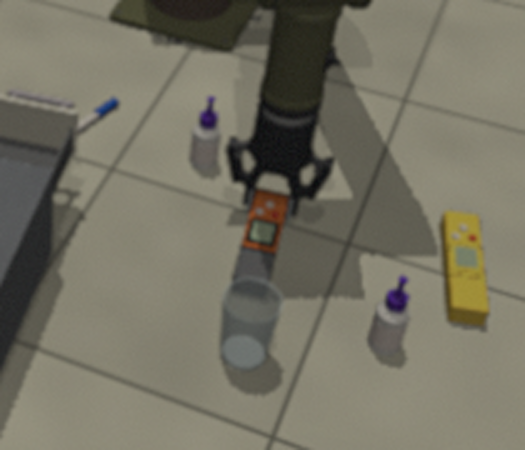

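The meter's tail is in the fingers at about (267,205) in the crop, opening 44 mm. The fingertips press lightly on the bench. I'll lift it slowly and check the tilt.

>>> step_arm(plan=[[0,0,0.01,0],[0,0,0.01,0],[0,0,0.01,0],[0,0,0.01,0],[0,0,0.01,0],[0,0,0.01,0],[0,0,0,0]])

```text
clock: 3.45
position: [0.4227, 0.2643, 0.0819]
eef_rot: [-0.055, 0.998, 0.001, 0.001]
force: [0.0, 0.5, -1.9]
width: 0.0437
finger_force: 21.0
```

```bash
cat >> h.py <<'E'
def tilt(box=None):
    "axis profile of the meter: height of top surface along its length, from top-camera depth"
    c=camera('top'); s=status.observe(); p=s['position']; q=R.from_quat(s['eef_rot']).as_matrix()
    y=q[:2,1]; a=np.array([y[1],-y[0]]); a*=np.sign(a[0]); n=np.array([-a[1],a[0]])
    v,u=np.mgrid[0:384,0:512]; P=depth(c,np.c_[u.ravel(),v.ravel()])
    C=c['frame'].reshape(-1,3); d=P[:,:2]-p[:2]; s_=d@a; t=d@n
    print('tcp',p.round(4),'yaw',np.degrees(np.arctan2(a[1],a[0])).round(2),'F',s['force'].round(1),'w',s['width'].round(4),'t',s['clock'])
    for lo in np.arange(0.03,0.19,.01):
        k=(s_>=lo)&(s_<lo+.01)&(abs(t)<.012)
        if k.any(): print(round(lo*1000+5),'z',np.median(P[k,2]).round(4),'dz',(np.median(P[k,2])-p[2]).round(4),C[k].mean(0).round())
E
python3 - <<'E'
from h import *
tilt()
E
```

```text
Traceback (most recent call last):
  File "h.py", line 25, in tilt
    print('tcp',p.round(4),'yaw',np.degrees(np.arctan2(a[1],a[0])).round(2),'F',s['force'].round(1),'w',s['width'].round(4),'t',s['clock'])
                                                                                                        ^^^^^^^^^^^^^^^^
AttributeError: 'float' object has no attribute 'round'
```

```bash
sed -i "s/s\['width'\].round(4)/round(s['width'],4)/" h.py
python3 - <<'E'
from h import *
tilt()
E
```

```text
tcp [0.4218 0.2638 0.0806] yaw 6.31 F [-0.8  0.3 -2.2] w 0.0435 t 3.55
35 z 0.4594 dz 0.3788 [53. 53. 32.]
45 z 0.4458 dz 0.3652 [63. 61. 45.]
65 z 0.0886 dz 0.008 [ 93. 106.  79.]
75 z 0.0909 dz 0.0103 [133. 148. 112.]
85 z 0.0892 dz 0.0085 [84. 65. 41.]
95 z 0.0887 dz 0.0081 [118.  70.  36.]
105 z 0.0892 dz 0.0086 [90. 90. 90.]
115 z 0.0872 dz 0.0065 [93. 93. 92.]
125 z 0.0867 dz 0.0061 [94. 94. 92.]
135 z 0.0895 dz 0.0089 [92. 93. 92.]
145 z 0.0874 dz 0.0068 [91. 90. 89.]
155 z 0.0348 dz -0.0458 [109. 106.  94.]
165 z 0.0024 dz -0.0782 [129. 126. 107.]
175 z 0.0013 dz -0.0793 [173. 169. 142.]
185 z -0.0012 dz -0.0818 [170. 166. 139.]
```

>>> step_arm(plan=[[0,0,0.02,0],[0,0,0.03,0],[0,0,0.03,0],[0,0,0.03,0.012],[0,0,0.03,0.012],[0,0,0.02,0],[0,-0.01,0.01,0],[0,-0.02,0,0]])

```text
clock: 4.35
position: [0.4224, 0.2341, 0.2511]
eef_rot: [-0.068, 0.998, 0.0, 0.001]
force: [-0.0, -0.3, -1.8]
width: 0.0438
finger_force: 21.1
```

>>> step_arm(plan=[[0.002,-0.03,0,0],[0.002,-0.03,0,0],[0.002,-0.03,0,0],[0.002,-0.03,0,0],[0.002,-0.03,0,0],[0.002,-0.03,0,0],[0.002,-0.03,0,0],[0.002,-0.03,0,0]])

```text
clock: 5.15
position: [0.4362, -0.0079, 0.2489]
eef_rot: [-0.067, 0.998, 0.0, -0.002]
force: [1.1, 0.6, -1.3]
width: 0.0437
finger_force: 21.1
```

>>> step_arm(plan=[[0,-0.03,0,0],[0,-0.03,0,0],[0,-0.03,0,0],[0,-0.03,0,0],[0,-0.03,0,0],[0,-0.02,0,0],[0,-0.005,0,0],[0,0,0,0]])

```text
clock: 5.95
position: [0.4367, -0.1817, 0.2492]
eef_rot: [-0.066, 0.998, 0.001, -0.001]
force: [-0.3, 0.7, -2.2]
width: 0.0436
finger_force: 21.2
```

Run:
```python
from h import *
tilt()
# pulls of right column: points 12..50 mm in front of cabinet front
c=camera('top'); v,u=np.mgrid[0:384,0:512]; P=depth(c,np.c_[u.ravel(),v.ravel()])
a=np.array([.991,.1336]);n=np.array([-.1336,.991]);s=P[:,:2]@a;t=P[:,:2]@n
k=(t<-.19)&(t>-.30)&(s>.55)&(s<.64)&(P[:,2]>.03)
Q=np.c_[s,t,P[:,2]][k]
for lo in np.arange(.555,.64,.006):
    w=Q[(Q[:,0]>=lo)&(Q[:,0]<lo+.006)]
    if len(w): print(lo.round(3),len(w),'t',w[:,1].min().round(3),w[:,1].max().round(3),'z',np.percentile(w[:,2],[0,50,100]).round(3))
c=snap('scene'); cv2.imwrite('pics/g2.png',cv2.resize(cv2.cvtColor(c['frame'],4)[50:280,120:340],None,fx=2.5,fy=2.5,interpolation=cv2.INTER_CUBIC))
```

```text
tcp [ 0.4367 -0.1809  0.2493] yaw 7.63 F [-0.2  0.7 -2.1] w 0.0436 t 6.0
35 z 0.6348 dz 0.3855 [64. 63. 37.]
45 z 0.6235 dz 0.3742 [88. 86. 63.]
55 z 0.0019 dz -0.2474 [109. 106.  87.]
65 z 0.0007 dz -0.2487 [104. 104.  85.]
75 z 0.0034 dz -0.2459 [101. 104.  83.]
85 z 0.2535 dz 0.0041 [100.  82.  59.]
95 z 0.2507 dz 0.0014 [133. 109.  84.]
105 z 0.2525 dz 0.0032 [131. 130. 119.]
115 z 0.2503 dz 0.001 [135. 133. 121.]
125 z 0.2513 dz 0.0019 [129. 127. 116.]
135 z 0.2498 dz 0.0005 [127. 125. 113.]
145 z 0.2467 dz -0.0026 [135. 133. 119.]
155 z 0.0019 dz -0.2474 [179. 174. 147.]
165 z 0.0079 dz -0.2414 [154. 148. 135.]
185 z -0.0006 dz -0.2499 [93. 87. 84.]
0.555 9 t -0.253 -0.221 z [0.245 0.249 0.252]
0.567 29 t -0.236 -0.191 z [0.051 0.063 0.135]
0.573 38 t -0.237 -0.192 z [0.056 0.062 0.139]
0.579 9 t -0.264 -0.198 z [0.055 0.127 0.136]
0.585 9 t -0.269 -0.198 z [0.051 0.127 0.133]
0.591 12 t -0.269 -0.199 z [0.056 0.128 0.131]
0.597 15 t -0.269 -0.198 z [0.055 0.127 0.132]
0.603 66 t -0.29 -0.191 z [0.031 0.096 0.15 ]
0.609 150 t -0.293 -0.19 z [0.031 0.125 0.158]
0.615 56 t -0.297 -0.191 z [0.143 0.151 0.159]
0.621 52 t -0.297 -0.193 z [0.147 0.153 0.159]
0.627 47 t -0.296 -0.194 z [0.147 0.152 0.159]
0.633 51 t -0.296 -0.19 z [0.147 0.153 0.161]
0.639 6 t -0.296 -0.202 z [0.147 0.154 0.158]
```

View pics/g2.png

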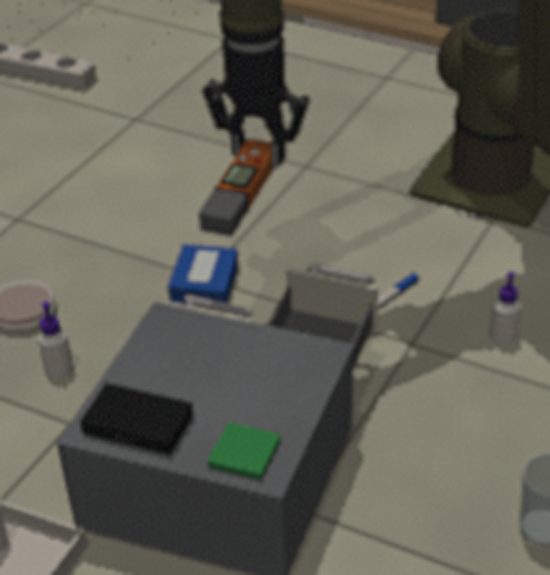

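The view shows the meter held level in front of the right column, its cap at (225,208) in the crop. The right column's top pull is at (217,307) and the drawer front at (330,300). The meter droops only slightly, so I'll hook its far end under the right column's fixed pull and raise the near end to tip it.

>>> step_arm(plan=[[-0.005,0,-0.02,0],[0,0,-0.03,0],[0,0,-0.03,0],[0,0,-0.03,0],[0,0,-0.02,0],[0,0,-0.011,0],[0,0,0,0]])

```text
clock: 6.8
position: [0.4318, -0.18, 0.1082]
eef_rot: [-0.068, 0.998, 0.001, -0.001]
force: [-0.5, 0.5, -2.1]
width: 0.0437
finger_force: 21.2
```

>>> step_arm(plan=[[0.008,0.001,0,0],[0.01,0.0013,0,0],[0.01,0.0013,0,0],[0.01,0.0013,0,0],[0.006,0.001,0,0],[0,0,0,0]])

```text
clock: 7.4
position: [0.4783, -0.1754, 0.1096]
eef_rot: [-0.067, 0.998, -0.0, 0.001]
force: [0.4, -0.4, -2.3]
width: 0.0433
finger_force: 21.2
```

>>> step_arm(plan=[[0,0,0.006,0],[0,0,0.006,0],[0,0,0.006,0],[0.001,0,0.006,0],[0.001,0,0.006,0],[0,0,0,0]])

```text
clock: 8.0
position: [0.4793, -0.1757, 0.1404]
eef_rot: [-0.067, 0.998, -0.001, 0.001]
force: [-0.3, -0.3, -2.5]
width: 0.0439
finger_force: 21.0
```

Run:
```python
from h import *
tilt()
```

```text
tcp [ 0.4793 -0.1756  0.14  ] yaw 7.68 F [-1.1 -0.5 -1.7] w 0.0437 t 8.05
35 z 0.5217 dz 0.3816 [65. 65. 39.]
45 z 0.517 dz 0.3769 [71. 70. 46.]
65 z 0.0008 dz -0.1392 [89. 84. 67.]
75 z 0.0002 dz -0.1398 [88. 88. 71.]
85 z 0.1276 dz -0.0124 [95. 49. 17.]
95 z 0.1292 dz -0.0109 [72. 57. 48.]
105 z 0.1252 dz -0.0148 [87. 88. 87.]
115 z 0.1246 dz -0.0155 [101.  99.  98.]
125 z 0.1314 dz -0.0087 [159. 152. 152.]
135 z 0.1186 dz -0.0215 [92. 92. 91.]
145 z 0.1164 dz -0.0237 [85. 84. 83.]
155 z 0.1095 dz -0.0305 [116. 112. 103.]
165 z 0.1524 dz 0.0124 [162. 165. 153.]
175 z 0.154 dz 0.0139 [105. 108. 112.]
185 z 0.1525 dz 0.0125 [106. 109. 113.]
```

>>> step_arm(plan=[[0.001,0,0.006,0],[0.002,0,0.006,0],[0.002,0,0.006,0],[0.002,0,0.006,0],[0.001,0,0.006,0],[0,0,0.004,0],[0,0,0,0]])

```text
clock: 8.75
position: [0.4873, -0.1756, 0.1741]
eef_rot: [-0.067, 0.998, -0.0, 0.001]
force: [-0.6, 0.1, -2.4]
width: 0.0435
finger_force: 21.1
```

Run:
```python
from h import *
tilt()
```

```text
tcp [ 0.4872 -0.1755  0.1738] yaw 7.69 F [ 0.3  0.5 -1.4] w 0.0435 t 8.8
35 z 0.5562 dz 0.3824 [65. 64. 38.]
45 z 0.5499 dz 0.376 [70. 69. 46.]
65 z 0.0003 dz -0.1735 [99. 96. 80.]
75 z 0.0036 dz -0.1703 [91. 84. 69.]
85 z 0.1346 dz -0.0392 [77. 52. 35.]
95 z 0.1296 dz -0.0443 [64. 64. 60.]
105 z 0.1241 dz -0.0497 [72. 71. 70.]
115 z 0.1314 dz -0.0424 [149. 142. 142.]
125 z 0.115 dz -0.0589 [88. 86. 86.]
135 z 0.1092 dz -0.0647 [78. 77. 75.]
145 z 0.0934 dz -0.0804 [112. 106.  99.]
155 z 0.1409 dz -0.033 [137. 136. 124.]
165 z 0.1524 dz -0.0214 [107. 110. 113.]
175 z 0.1537 dz -0.0201 [106. 109. 113.]
185 z 0.1535 dz -0.0203 [107. 109. 113.]
```

>>> step_arm(plan=[[0,0,0,0],[-0.005,-0.0007,0,0],[-0.01,-0.0013,0,0],[-0.01,-0.0013,0,0],[-0.01,-0.0013,0,0],[-0.01,-0.0013,0,0],[-0.01,-0.0014,0,0],[0,0,0.01,0]], gripper=-1, grip_force=40)

```text
clock: 9.6
position: [0.4287, -0.1819, 0.1824]
eef_rot: [-0.067, 0.998, 0.001, -0.002]
force: [-0.6, 0.5, -3.0]
width: 0.0434
finger_force: 47.9
```

>>> step_arm(plan=[[0,0,0.015,0],[0,0,0.02,0],[0,0,0.02,0],[0,0,0.02,0],[0,0,0.015,0],[0,0.01,0,0],[0,0.02,0,0],[0,0.02,0,0]])

```text
clock: 10.4
position: [0.4313, -0.1315, 0.273]
eef_rot: [-0.066, 0.998, 0.0, -0.0]
force: [0.1, 0.0, -1.8]
width: 0.0433
finger_force: 47.9
```

>>> step_arm(plan=[[0,0.02,0,0],[0,0.02,0,0],[0,0.02,0,0],[0,0.015,0,0],[0,0.007,0,0],[0,0,0,0]])

```text
clock: 11.0
position: [0.4312, -0.0495, 0.2729]
eef_rot: [-0.068, 0.998, 0.0, -0.0]
force: [0.5, -0.3, -1.8]
width: 0.0435
finger_force: 47.9
```

```bash
cat >> h.py <<'E'
A=np.array([.991,.1336]);N=np.array([-.1336,.991])
def st(p): return np.r_[np.dot(p[:2],A),np.dot(p[:2],N)].round(4)
def front(c=None):
    "drawer front strip"
    c=c or camera('top'); v,u=np.mgrid[0:384,0:512]; P=depth(c,np.c_[u.ravel(),v.ravel()])
    s=P[:,:2]@A;t=P[:,:2]@N; k=(s>.45)&(s<.600)&(t<-.06)&(t>-.165)&(abs(P[:,2]-.149)<.006)
    print('front n',k.sum(),'s',np.median(s[k]).round(4) if k.any() else 0,'t',t[k].min().round(3),t[k].max().round(3))
E
python3 - <<'E'
from h import *
tilt(); front(); print(st(status.observe()['position']))
import pickle; c=pickle.load(open('top0.pkl','rb')); front(c)
v,u=np.mgrid[0:384,0:512]; P=depth(c,np.c_[u.ravel(),v.ravel()]); s=P[:,:2]@A;t=P[:,:2]@N
for l in np.arange(.49,.64,.005):
    k=(s>=l)&(s<l+.005)&(t>-.15)&(t<-.07); print(l.round(3),np.median(P[k,2]).round(3),end='; ')
print()
for l in np.arange(-.18,-.04,.005):
    k=(t>=l)&(t<l+.005)&(s>.53)&(s<.60); print(l.round(3),np.median(P[k,2]).round(3),end='; ')
c=snap('scene'); cv2.imwrite('pics/g3.png',cv2.resize(cv2.cvtColor(c['frame'],4)[50:280,140:360],None,fx=2.5,fy=2.5,interpolation=cv2.INTER_CUBIC))
E
```

```text
tcp [ 0.4315 -0.0503  0.273 ] yaw 7.76 F [ 0.  -0.5 -1.6] w 0.0434 t 11.05
35 z 0.6517 dz 0.3786 [54. 54. 33.]
45 z 0.6446 dz 0.3715 [50. 50. 36.]
85 z 0.2346 dz -0.0385 [63. 63. 41.]
95 z 0.23 dz -0.043 [54. 54. 38.]
105 z 0.2234 dz -0.0496 [52. 52. 36.]
115 z 0.2211 dz -0.052 [50. 50. 38.]
125 z 0.212 dz -0.0611 [56. 56. 49.]
135 z 0.2083 dz -0.0648 [71. 71. 71.]
155 z 0.0864 dz -0.1866 [86. 86. 84.]
165 z 0.0889 dz -0.1842 [90. 89. 88.]
175 z 0.0883 dz -0.1847 [94. 94. 93.]
185 z 0.0871 dz -0.186 [82. 82. 82.]Traceback (most recent call last):
  File "<stdin>", line 2, in <module>
  File "h.py", line 35, in front
    print('front n',k.sum(),'s',np.median(s[k]).round(4) if k.any() else 0,'t',t[k].min().round(3),t[k].max().round(3))
                                                                               ~~~~~~~~^^
    return umr_minimum(a, axis, None, out, keepdims, initial, where)
ValueError: zero-size array to reduction operation minimum which has no identity
```

```bash
sed -i "s/'t',t\[k\].min.*$/k.any() and (t[k].min().round(3),t[k].max().round(3)))/" h.py
python3 - <<'E'
from h import *
print(st(status.observe()['position']))
import pickle; c=pickle.load(open('top0.pkl','rb')); front(c)
v,u=np.mgrid[0:384,0:512]; P=depth(c,np.c_[u.ravel(),v.ravel()]); s=P[:,:2]@A;t=P[:,:2]@N
for l in np.arange(.485,.64,.005):
    k=(s>=l)&(s<l+.005)&(t>-.15)&(t<-.07); print(l.round(3),np.median(P[k,2]).round(3),end='; ')
print()
for l in np.arange(-.18,-.04,.005):
    k=(t>=l)&(t<l+.005)&(s>.53)&(s<.60); print(l.round(3),np.median(P[k,2]).round(3),end='; ')
c=snap('scene'); cv2.imwrite('pics/g3.png',cv2.resize(cv2.cvtColor(c['frame'],4)[50:280,140:360],None,fx=2.5,fy=2.5,interpolation=cv2.INTER_CUBIC))
E
```

```text
[ 0.421  -0.1079]
front n 70 s 0.5019 (np.float64(-0.165), np.float64(-0.062))
0.485 0.003; 0.49 0.003; 0.495 0.108; 0.5 0.147; 0.505 0.002; 0.51 0.091; 0.515 0.088; 0.52 0.086; 0.525 0.086; 0.53 0.086; 0.535 0.088; 0.54 0.087; 0.545 0.085; 0.55 0.088; 0.555 0.086; 0.56 0.088; 0.565 0.087; 0.57 0.086; 0.575 0.087; 0.58 0.087; 0.585 0.086; 0.59 0.087; 0.595 0.087; 0.6 0.084; 0.605 0.086; 0.61 0.085; 0.615 0.09; 0.62 0.145; 0.625 0.147; 0.63 0.152; 0.635 0.152; 0.64 0.152; 
-0.18 0.004; -0.175 nan; -0.17 0.126; -0.165 0.109; -0.16 0.086; -0.155 0.086; -0.15 0.087; -0.145 0.086; -0.14 0.087; -0.135 0.088; -0.13 0.087; -0.125 0.086; -0.12 0.086; -0.115 0.086; -0.11 0.086; -0.105 0.088; -0.1 0.086; -0.095 0.087; -0.09 0.087; -0.085 0.086; -0.08 0.088; -0.075 0.087; -0.07 0.086; -0.065 0.087; -0.06 0.088; -0.055 0.099; -0.05 0.0; -0.045 0.0;
  return _methods._mean(a, axis=axis, dtype=dtype,
  ret = ret.dtype.type(ret / rcount)
```

View pics/g3.png

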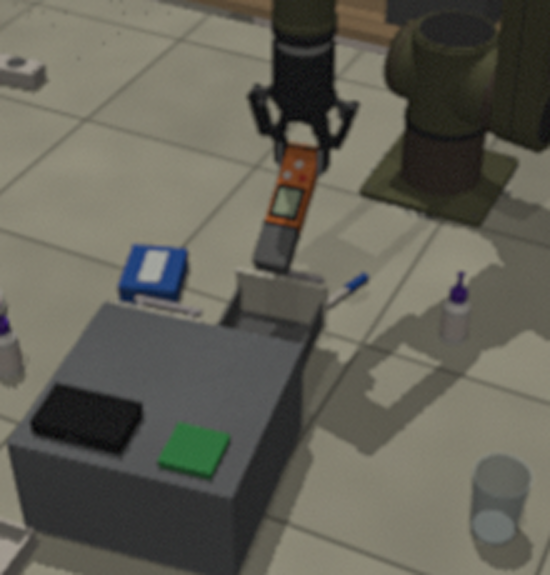

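The meter is tipped at 27° with its cap end at (275,250) in the crop, lined up over the drawer opening at (275,310). I'll descend and slide it in along its own axis.

>>> step_arm(plan=[[0.007,0.0005,-0.01,0],[0.007,0.0005,-0.015,0],[0,0,-0.015,0],[0,0,-0.01,0],[0,0,0,0]])

```text
clock: 11.65
position: [0.4446, -0.0497, 0.2214]
eef_rot: [-0.067, 0.998, 0.001, -0.002]
force: [-0.3, -1.1, -2.0]
width: 0.0432
finger_force: 47.9
```

>>> step_arm(plan=[[0.0108,0.00145,-0.0055,0],[0.0108,0.00145,-0.0055,0],[0.0108,0.00145,-0.0055,0],[0.0108,0.00145,-0.0055,0],[0,0,0,0]])

```text
clock: 12.15
position: [0.4909, -0.0436, 0.2006]
eef_rot: [-0.067, 0.998, 0.0, 0.0]
force: [-0.2, -0.7, -1.5]
width: 0.0435
finger_force: 47.9
```

Run:
```python
from h import *
tilt(); front(); print(st(status.observe()['position']))
```

```text
tcp [ 0.4897 -0.0437  0.2008] yaw 7.72 F [-0.4 -0.3 -1.8] w 0.0431 t 12.2
35 z 0.5805 dz 0.3797 [53. 52. 30.]
45 z 0.5724 dz 0.3717 [54. 54. 42.]
115 z 0.1458 dz -0.055 [58. 57. 36.]
135 z 0.1551 dz -0.0456 [78. 79. 73.]
145 z 0.1522 dz -0.0485 [86. 88. 85.]
155 z 0.1529 dz -0.0479 [103. 106. 108.]
165 z 0.1527 dz -0.048 [107. 111. 114.]
175 z 0.153 dz -0.0478 [107. 110. 113.]
185 z 0.1522 dz -0.0486 [106. 109. 113.]
front n 3 s 0.5912 (np.float64(-0.098), np.float64(-0.07))
[ 0.4788 -0.1086]
```

>>> step_arm(plan=[[0.01,0.0013,-0.0065,0],[0.01,0.0013,-0.006,0],[0.011,0.0015,-0.006,0],[0.011,0.0015,-0.0055,0],[0,0,0,0]])

```text
clock: 12.75
position: [0.5332, -0.038, 0.1766]
eef_rot: [-0.067, 0.998, 0.0, 0.001]
force: [0.4, 0.3, -1.6]
width: 0.0431
finger_force: 48.0
```

Run:
```python
from h import *
tilt(); front(); s=status.observe();print(st(s['position']),s['torque'])
c=snap('scene'); cv2.imwrite('pics/g4.png',cv2.resize(cv2.cvtColor(c['frame'],4)[80:240,180:330],None,fx=3.5,fy=3.5,interpolation=cv2.INTER_CUBIC))
```

```text
tcp [ 0.5321 -0.0381  0.1768] yaw 7.71 F [-0.1  0.  -0.7] w 0.043 t 12.8
35 z 0.5546 dz 0.3778 [55. 55. 35.]
145 z 0.1536 dz -0.0233 [79. 80. 74.]
155 z 0.1532 dz -0.0236 [104. 107. 110.]
165 z 0.1534 dz -0.0234 [109. 112. 115.]
175 z 0.1544 dz -0.0224 [109. 112. 115.]
185 z 0.1531 dz -0.0238 [111. 113. 116.]
front n 43 s 0.5018 (np.float64(-0.163), np.float64(-0.062))
[ 0.5214 -0.1088] [-0.0229836   0.0288799   0.01131306]
```

View pics/g4.png

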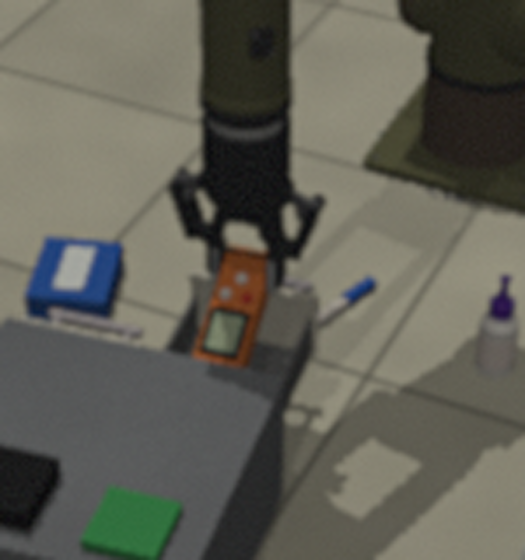

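The meter is under the cabinet's edge with no contact, display up, its body at (235,305) in the crop and the front panel unmoved. I'll let the far end touch the floor and work forward and down.

>>> step_arm(plan=[[0.003,0.0004,-0.001,0],[0.003,0.0004,-0.001,0],[0.004,0.0005,-0.001,0],[0.004,0.0005,-0.002,0],[0.004,0.0005,-0.002,0],[0.004,0.0005,-0.002,0],[0,0,0,0]], gripper=-1, grip_force=20)

```text
clock: 13.6
position: [0.5564, -0.035, 0.1704]
eef_rot: [-0.067, 0.998, 0.0, 0.004]
force: [0.2, 2.4, 11.1]
width: 0.0434
finger_force: 49.3
```

Run:
```python
from h import *
front(); s=status.observe();print(s['position'],st(s['position']),s['force'],s['torque'],s['width'])
```

```text
front n 38 s 0.5303 (np.float64(-0.164), np.float64(-0.063))
[ 0.55634216 -0.03496117  0.17037145] [ 0.5467 -0.109 ] [ 2.25034985  3.25153959 10.35487934] [ 0.58258201 -0.39111559  0.16821844] 0.04274937765706915
```

The 50 N grip didn't relax as commanded, so the far end pressed on the floor and friction drew the drawer in by 28 mm. The same friction can draw it back out to its stop.

>>> step_arm(plan=[[-0.006,-0.0008,0,0],[-0.006,-0.0008,0,0],[-0.006,-0.0008,0,0],[-0.006,-0.0008,0,0],[-0.006,-0.0008,0,0],[0,0,0,0]])

```text
clock: 14.25
position: [0.5251, -0.0392, 0.1703]
eef_rot: [-0.067, 0.998, -0.0, 0.003]
force: [-1.5, 2.4, 12.5]
width: 0.0432
finger_force: 49.5
```

Run:
```python
from h import *
front(); s=status.observe();print(s['position'],st(s['position']),s['force'],s['torque'],s['finger_force'])
```

```text
front n 40 s 0.4986 (np.float64(-0.165), np.float64(-0.061))
[ 0.52505699 -0.03922801  0.17031444] [ 0.5151 -0.109 ] [-2.00713153  1.51388901 13.86281189] [ 0.47619857 -0.06111393  0.08361254] 49.49772119522095
```

>>> step_arm(plan=[[-0.006,-0.0008,0,0],[-0.006,-0.0008,0,0],[0,0,0,0]])

```text
clock: 14.6
position: [0.5132, -0.0409, 0.1703]
eef_rot: [-0.067, 0.998, -0.0, 0.003]
force: [-1.3, 1.8, 12.2]
width: 0.0429
finger_force: 49.6
```

>>> step_arm(plan=[[0,0,0.004,0],[0,0,0.002,0],[0,0,0,0]], gripper=-1, grip_force=20)

```text
clock: 14.9
position: [0.5105, -0.0411, 0.1737]
eef_rot: [-0.067, 0.998, 0.0, -0.001]
force: [0.6, 1.2, -1.9]
width: 0.0434
finger_force: 47.8
```

Run:
```python
from h import *
tilt();front(); s=status.observe();print(s['position'],st(s['position']),s['force'],s['torque'],s['finger_force'])
```

```text
tcp [ 0.5104 -0.0411  0.1736] yaw 7.69 F [ 0.1  0.2 -2. ] w 0.0434 t 14.95
35 z 0.5522 dz 0.3787 [56. 56. 36.]
125 z 0.1506 dz -0.0229 [64. 64. 46.]
135 z 0.1487 dz -0.0249 [78. 80. 75.]
145 z 0.1521 dz -0.0215 [106. 109. 112.]
155 z 0.1522 dz -0.0213 [109. 112. 115.]
165 z 0.1525 dz -0.0211 [109. 111. 115.]
175 z 0.1531 dz -0.0205 [110. 112. 116.]
185 z 0.1522 dz -0.0214 [108. 111. 114.]
front n 36 s 0.4868 (np.float64(-0.163), np.float64(-0.06))
[ 0.51038307 -0.04103669  0.17352096] [ 0.5003 -0.1089] [ 0.5610174  -0.40582168 -2.22047559] [-0.02817634  0.0830081  -0.02387113] 47.823330760002136
```

>>> step_arm(plan=[[0.005,0.0007,0.001,0],[0.007,0.0009,0,0],[0.007,0.0009,0,0],[0.007,0.0009,0,0],[0.005,0.0007,0,0],[0,0,0,0]])

```text
clock: 15.6
position: [0.5431, -0.0369, 0.1753]
eef_rot: [-0.067, 0.998, -0.0, 0.0]
force: [-0.3, 0.1, -1.6]
width: 0.0429
finger_force: 47.8
```

>>> step_arm(plan=[[0,0,0,0],[0,0,0,0],[0,0,0,0]], gripper=0.0, grip_force=20)

```text
clock: 15.9
position: [0.5415, -0.0369, 0.1753]
eef_rot: [-0.067, 0.998, 0.0, -0.0]
force: [-0.2, -0.0, -1.8]
width: 0.0434
finger_force: 47.8
```

Run:
```python
from h import *
tilt();front(); s=status.observe();print(s['position'],st(s['position']),s['force'],s['torque'],s['finger_force'],s['width'])
```

```text
tcp [ 0.5416 -0.0369  0.1753] yaw 7.68 F [-0.3  1.1 -1. ] w 0.0427 t 15.95
35 z 0.5541 dz 0.3788 [56. 56. 36.]
45 z 0.5465 dz 0.3712 [70. 71. 63.]
135 z 0.1487 dz -0.0266 [58. 58. 37.]
155 z 0.1506 dz -0.0247 [105. 107. 109.]
165 z 0.1524 dz -0.023 [109. 112. 115.]
175 z 0.154 dz -0.0213 [111. 114. 117.]
185 z 0.1527 dz -0.0226 [110. 114. 117.]
front n 67 s 0.4873 (np.float64(-0.16), np.float64(-0.06))
[ 0.54166168 -0.03694061  0.17538212] [ 0.5319 -0.109 ] [-0.22547972  0.33985321 -1.47084686] [-0.01728076  0.07559265  0.02207973] 47.82340228557587 0.04319074785082065
```

>>> step_arm(plan=[[0,0,-0.003,0],[0,0,-0.003,0],[0,0,-0.003,0],[0,0,-0.002,0],[0,0,0.003,0],[0.004,0.0005,0.001,0],[0.004,0.0005,0,0],[0.002,0.0003,0,0]])

```text
clock: 16.8
position: [0.5523, -0.0356, 0.168]
eef_rot: [-0.067, 0.998, 0.0, -0.0]
force: [-0.0, -0.8, -2.2]
width: 0.043
finger_force: 47.7
```

Run:
```python
from h import *
tilt();front(); s=status.observe();print(s['position'],st(s['position']),s['force'],s['torque'],s['finger_force'],s['width'])
```

```text
tcp [ 0.5526 -0.0356  0.168 ] yaw 7.7 F [ 0.2 -0.3 -2. ] w 0.0433 t 16.85
35 z 0.5442 dz 0.3762 [60. 59. 41.]
145 z 0.1594 dz -0.0086 [104. 106. 106.]
155 z 0.1531 dz -0.0149 [ 98. 101. 102.]
165 z 0.1511 dz -0.0169 [110. 114. 116.]
175 z 0.1518 dz -0.0162 [111. 115. 118.]
185 z 0.1518 dz -0.0162 [111. 115. 118.]
front n 70 s 0.4914 (np.float64(-0.16), np.float64(-0.06))
[ 0.55222004 -0.03556368  0.1679539 ] [ 0.5425 -0.109 ] [ 0.0129193  -0.58104422 -1.73016166] [-0.01371818  0.08781495 -0.04981766] 47.71017014980316 0.043413144064307685
```

>>> step_arm(plan=[[0,0,-0.004,0],[0,0,-0.003,0],[0,0,-0.003,0],[0,0,-0.003,0],[0,0,-0.003,0],[0,0,0.003,0],[0.004,0.0005,0.001,0],[0.004,0.0005,0,0]])

```text
clock: 17.7
position: [0.5599, -0.0346, 0.156]
eef_rot: [-0.067, 0.998, 0.0, -0.0]
force: [-0.4, 0.3, -1.8]
width: 0.0434
finger_force: 47.5
```

Run:
```python
from h import *
tilt();front(); s=status.observe();print(s['position'],st(s['position']),s['force'],s['torque'],s['finger_force'],s['width'])
```

```text
tcp [ 0.561  -0.0346  0.1561] yaw 7.69 F [ 0.1 -0.5 -1.5] w 0.0431 t 17.75
35 z 0.5348 dz 0.3787 [59. 59. 41.]
145 z 0.1538 dz -0.0023 [76. 77. 69.]
155 z 0.1542 dz -0.0019 [109. 112. 114.]
165 z 0.1503 dz -0.0057 [111. 114. 118.]
175 z 0.1527 dz -0.0033 [111. 115. 118.]
185 z 0.1525 dz -0.0035 [112. 115. 119.]
front n 85 s 0.4999 (np.float64(-0.158), np.float64(-0.061))
[ 0.56067375 -0.03462997  0.1560549 ] [ 0.551  -0.1092] [ 0.64198978 -1.27858592 -2.26674775] [0.03637932 0.10930699 0.00150821] 47.4557089805603 0.04304060650425746
```

>>> step_arm(plan=[[0,0,-0.004,0],[0,0,-0.003,0],[0,0,-0.003,0],[0,0,-0.003,0],[0,0,-0.003,0],[0,0,-0.003,0],[0,0,-0.003,0],[0,0,-0.003,0]])

```text
clock: 18.6
position: [0.5599, -0.0346, 0.131]
eef_rot: [-0.067, 0.998, -0.0, -0.0]
force: [-1.8, -0.6, 3.2]
width: 0.0434
finger_force: 47.7
```

>>> step_arm(plan=[[0,0,-0.003,0],[0,0,-0.003,0],[0,0,-0.003,0],[0,0,-0.002,0],[0,0,-0.002,0],[0,0,0,0]])

```text
clock: 19.2
position: [0.5599, -0.0346, 0.118]
eef_rot: [-0.067, 0.998, 0.0, -0.0]
force: [-0.6, -0.2, 1.2]
width: 0.0433
finger_force: 47.7
```

Run:
```python
from h import *
front(); s=status.observe();print(s['position'],st(s['position']),s['force'],s['torque'],s['finger_force'],s['width'])
```

```text
front n 73 s 0.5111 (np.float64(-0.16), np.float64(-0.06))
[ 0.55989974 -0.03466955  0.11815304] [ 0.5502 -0.1092] [-1.26833362 -0.04539761  2.06246037] [ 4.59911110e-02 -1.59248465e-01  9.53796294e-05] 47.71463334560394 0.043516534514514656
```

>>> step_arm(plan=[[0,0,-0.003,0],[0,0,-0.002,0],[0,0,-0.002,0],[0,0,-0.001,0],[0,0,0,0]])

```text
clock: 19.75
position: [0.5598, -0.0346, 0.11]
eef_rot: [-0.067, 0.998, 0.0, -0.0]
force: [-1.0, -0.1, 1.2]
width: 0.0432
finger_force: 47.7
```

>>> step_arm(plan=[[0,0,-0.001,0],[0,0,-0.0005,0],[0,0,0,0]])

```text
clock: 20.05
position: [0.5601, -0.0346, 0.1089]
eef_rot: [-0.067, 0.998, 0.0, 0.0]
force: [-1.7, -0.2, 3.0]
width: 0.0433
finger_force: 47.9
```

Run:
```python
from h import *
front(); s=status.observe();print(s['position'],st(s['position']),s['force'],s['torque'],s['finger_force'],s['width'])
```

```text
front n 91 s 0.5149 (np.float64(-0.16), np.float64(-0.06))
[ 0.56005569 -0.03455848  0.1088812 ] [ 0.5504 -0.1091] [-0.7665066  -0.80890933  2.77263726] [ 0.16988535 -0.2437615   0.08186257] 47.906198501586914 0.04335071361748002
```

>>> step_arm(plan=[[0,0,-0.001,0],[0,0,0,0]])

```text
clock: 20.3
position: [0.561, -0.0345, 0.1088]
eef_rot: [-0.067, 0.998, 0.0, 0.001]
force: [-1.0, 1.1, 7.2]
width: 0.0432
finger_force: 48.3
```

>>> step_arm(plan=[[0,0,-0.001,0],[0,0,0,0]])

```text
clock: 20.5
position: [0.5618, -0.0343, 0.1088]
eef_rot: [-0.067, 0.998, -0.0, 0.002]
force: [-1.2, 1.9, 12.1]
width: 0.0432
finger_force: 48.9
```

The force rises with no further descent, so the meter is flat. I'll unload, release with a small opening and withdraw straight up.

>>> step_arm(plan=[[0,0,0.002,0],[0,0,0,0]])

```text
clock: 20.7
position: [0.5607, -0.0346, 0.1091]
eef_rot: [-0.067, 0.998, -0.0, 0.001]
force: [1.0, 0.9, 1.5]
width: 0.0431
finger_force: 47.5
```

>>> step_arm(plan=[[0,0,0,0],[0,0,0,0],[0,0,0,0],[0,0,0,0]], gripper=0.38)

```text
clock: 21.1
position: [0.5595, -0.0347, 0.1084]
eef_rot: [-0.067, 0.998, 0.0, -0.001]
force: [0.2, -0.5, -0.1]
width: 0.0588
finger_force: 0.0
```

>>> step_arm(plan=[[0,0,0.01,0],[0,0,0.02,0],[0,0,0.03,0],[0,0,0.03,0],[0,0,0.03,0],[-0.04,-0.005,0,0],[-0.045,-0.006,0,0],[-0.045,-0.006,0,0]])

```text
clock: 21.9
position: [0.4288, -0.0517, 0.2296]
eef_rot: [-0.067, 0.998, -0.0, 0.001]
force: [-0.6, -0.4, 1.6]
width: 0.0587
finger_force: 0.0
```

Run:
```python
from h import *
front(); s=status.observe();print(s['position'],st(s['position']),s['force'],s['width'])
c=camera('top'); v,u=np.mgrid[0:384,0:512]; P=depth(c,np.c_[u.ravel(),v.ravel()]); S=P[:,:2]@A;T=P[:,:2]@N
for l in np.arange(.505,.63,.01):
    k=(S>=l)&(S<l+.01); print(l.round(3),[np.median(P[k&(abs(T-t)<.004),2]).round(3) for t in(-.15,-.14,-.13,-.12,-.11,-.1,-.09,-.08,-.07) if (k&(abs(T-t)<.004)).any()])
d=snap('scene'); f=lambda im:cv2.resize(im,(400,480),interpolation=cv2.INTER_CUBIC)
a=cv2.cvtColor(c['frame'],4)[140:260,220:320]; b=cv2.cvtColor(d['frame'],4)[90:234,190:310]
cv2.imwrite('pics/g5.png',np.hstack([f(a),f(b)]))
```

```text
front n 7 s 0.5163 (np.float64(-0.104), np.float64(-0.061))
[ 0.41824376 -0.05095981  0.22793372] [ 0.4077 -0.1064] [-7.59140221  0.27873686 -1.62111408] 0.05893848363158668
0.505 [np.float64(0.144), np.float64(0.117)]
0.515 [np.float64(0.149), np.float64(0.148)]
0.525 [np.float64(0.088), np.float64(0.115), np.float64(0.102), np.float64(0.087)]
0.535 [np.float64(0.086), np.float64(0.088), np.float64(0.118), np.float64(0.116), np.float64(0.118), np.float64(0.085), np.float64(0.087)]
0.545 [np.float64(0.084), np.float64(0.09), np.float64(0.115), np.float64(0.115), np.float64(0.118), np.float64(0.117), np.float64(0.112), np.float64(0.087), np.float64(0.087)]
0.555 [np.float64(0.088), np.float64(0.084), np.float64(0.116), np.float64(0.115), np.float64(0.113), np.float64(0.118), np.float64(0.101), np.float64(0.087), np.float64(0.085)]
0.565 [np.float64(0.087), np.float64(0.083), np.float64(0.117), np.float64(0.118), np.float64(0.117), np.float64(0.118), np.float64(0.1), np.float64(0.088), np.float64(0.087)]
0.575 [np.float64(0.088), np.float64(0.087), np.float64(0.114), np.float64(0.119),
[... 282 characters left out ...]
float64(0.087), np.float64(0.086), np.float64(0.117), np.float64(0.117), np.float64(0.117), np.float64(0.118), np.float64(0.107), np.float64(0.089), np.float64(0.086)]
0.605 [np.float64(0.084), np.float64(0.084), np.float64(0.119), np.float64(0.116), np.float64(0.118), np.float64(0.118), np.float64(0.114), np.float64(0.085), np.float64(0.086)]
0.615 [np.float64(0.089), np.float64(0.149), np.float64(0.153), np.float64(0.151), np.float64(0.137), np.float64(0.135), np.float64(0.136), np.float64(0.123), np.float64(0.119)]
0.625 [np.float64(0.15), np.float64(0.149), np.float64(0.152), np.float64(0.152), np.float64(0.153), np.float64(0.152), np.float64(0.148), np.float64(0.148), np.float64(0.149)]
```

View pics/g5.png

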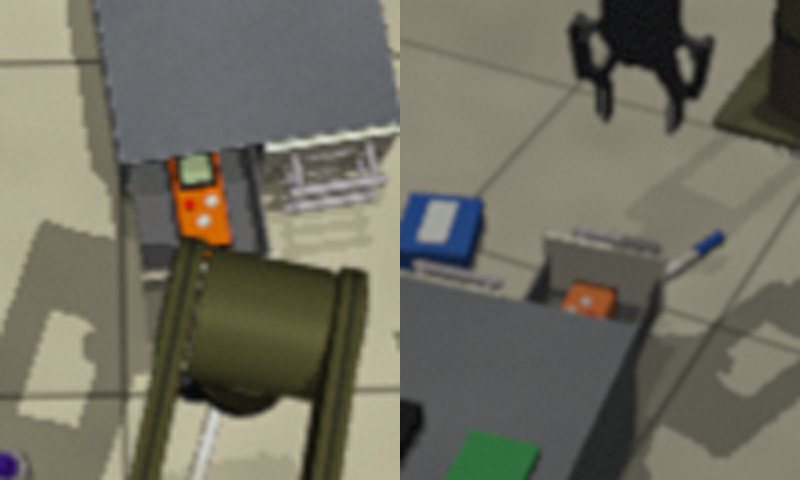

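The meter lies flat, its top a uniform 0.117 (floor 0.087), display up, at (200,200) in the left half of the picture. I'll shut the fingers, come down in front of the pull and push.

>>> step_arm(plan=[[0,0,0,0],[0,-0.002,0,0],[0,-0.002,-0.02,0],[0,0,-0.03,0],[0,0,-0.03,0],[0,0,-0.02,0],[0,0,0,0],[0,0,0,0]], gripper=-1, grip_force=20)

```text
clock: 22.85
position: [0.4311, -0.0558, 0.1287]
eef_rot: [-0.067, 0.998, 0.0, -0.0]
force: [2.1, 0.2, 1.4]
width: -0.0004
finger_force: 0.0
```

>>> step_arm(plan=[[0.01,0.0013,0,0],[0.01,0.0013,0,0],[0.01,0.0013,0,0],[0.008,0.001,0,0],[0.006,0.0008,0,0],[0.005,0.0007,0,0],[0.005,0.0007,0,0],[0.005,0.0007,0,0]])

```text
clock: 23.65
position: [0.4886, -0.0478, 0.1287]
eef_rot: [-0.067, 0.998, 0.0, -0.001]
force: [-2.6, -1.1, 1.8]
width: -0.0001
finger_force: 1.0
```

Run:
```python
from h import *
front(); s=status.observe();print(s['position'],st(s['position']),s['force'],s['width'])
```

```text
front n 0 s 0 False
[ 0.49010479 -0.04774811  0.12883341] [ 0.4793 -0.1128] [ 0.76235545  0.80443384 -0.44420808] 2.594956398800725e-05
```

>>> step_arm(plan=[[0.005,0.0007,0,0],[0.005,0.0007,0,0],[0.005,0.0007,0,0],[0.005,0.0007,0,0],[0.005,0.0007,0,0],[0.005,0.0007,0,0],[0.005,0.0007,0,0],[0.005,0.0007,0,0]])

```text
clock: 24.5
position: [0.5293, -0.0422, 0.1287]
eef_rot: [-0.067, 0.998, -0.0, -0.0]
force: [-1.6, -0.9, -0.3]
width: 0.0001
finger_force: 1.0
```

Run:
```python
from h import *
front(); s=status.observe();print(s['position'],st(s['position']),s['force'],s['width'])
```

```text
front n 0 s 0 False
[ 0.53066354 -0.04214981  0.12887185] [ 0.5203 -0.1127] [0.67520577 0.89116356 0.69921947] -0.00014217252138684516
```

>>> step_arm(plan=[[0.004,0.0005,0,0],[0.004,0.0005,0,0],[0.003,0.0004,0,0],[0.003,0.0004,0,0]])

```text
clock: 24.95
position: [0.5431, -0.0403, 0.1289]
eef_rot: [-0.067, 0.998, 0.0, 0.0]
force: [-2.0, -0.9, 0.1]
width: -0.0004
finger_force: 0.9
```

>>> step_arm(plan=[[0.002,0.0003,0,0],[0.002,0.0003,0,0],[0.002,0.0003,0,0],[0.002,0.0003,0,0]])

```text
clock: 25.35
position: [0.5507, -0.0393, 0.1288]
eef_rot: [-0.067, 0.998, -0.0, -0.0]
force: [-5.1, -1.4, 3.0]
width: -0.0
finger_force: 2.5
```

>>> step_arm(plan=[[0.002,0.0003,0,0],[0.002,0.0003,0,0],[0.002,0.0003,0,0],[0.002,0.0003,0,0]])

```text
clock: 25.75
position: [0.5523, -0.0389, 0.1284]
eef_rot: [-0.067, 0.998, -0.0, -0.007]
force: [-17.9, -6.1, 13.1]
width: 0.0002
finger_force: 8.9
```

>>> step_arm(plan=[[0.002,0.0003,0,0],[0.002,0.0003,0,0],[0.002,0.0003,0,0]])

```text
clock: 26.05
position: [0.5599, -0.0377, 0.1283]
eef_rot: [-0.067, 0.998, -0.0, -0.005]
force: [-8.4, -2.5, 4.1]
width: -0.0
finger_force: 4.5
```

>>> step_arm(plan=[[0.002,0.0003,0,0],[0.002,0.0003,0,0],[0,0,0,0]])

```text
clock: 26.35
position: [0.5683, -0.0365, 0.1284]
eef_rot: [-0.067, 0.998, 0.0, -0.001]
force: [-1.6, -0.3, -1.2]
width: -0.0001
finger_force: 1.0
```

>>> step_arm(plan=[[0.002,0.0003,0,0],[0.001,0.0001,0,0],[0,0,0,0]])

```text
clock: 26.65
position: [0.57, -0.0363, 0.1284]
eef_rot: [-0.067, 0.998, -0.0, -0.002]
force: [-6.3, -1.9, 1.1]
width: 0.0004
finger_force: 3.3
```

>>> step_arm(plan=[[0.001,0.0001,0,0],[0.001,0.0001,0,0],[0,0,0,0]])

```text
clock: 26.95
position: [0.5701, -0.0362, 0.1283]
eef_rot: [-0.067, 0.998, -0.0, -0.004]
force: [-10.6, -2.6, 5.0]
width: -0.0002
finger_force: 5.3
```

It has stopped with the force rising, so it is home. I'll back off and check.

>>> step_arm(plan=[[-0.005,-0.0007,0,0],[-0.01,-0.0013,0,0],[-0.03,-0.004,0,0],[-0.03,-0.004,0,0],[-0.02,-0.003,0.02,0],[0,0,0.03,0],[0,0.02,0.04,0],[0,0.04,0.03,0]])

```text
clock: 27.75
position: [0.4805, 0.01, 0.2515]
eef_rot: [-0.065, 0.998, -0.001, 0.003]
force: [2.2, 0.8, -0.1]
width: 0.0
finger_force: 0.0
```

>>> step_arm(plan=[[-0.01,0.045,0,0],[-0.01,0.045,0,0],[-0.01,0.045,0,0],[0,0.045,0,0],[0,0.045,0,0],[0,0.02,0,0],[0,0,0,0]])

```text
clock: 28.45
position: [0.4494, 0.2595, 0.2492]
eef_rot: [-0.069, 0.998, 0.001, 0.001]
force: [-0.4, -1.0, 0.5]
width: -0.0003
finger_force: 0.0
```

Run:
```python
from h import *
c=snap('top'); v,u=np.mgrid[0:384,0:512]; P=depth(c,np.c_[u.ravel(),v.ravel()]); s=P[:,:2]@A;t=P[:,:2]@N
for nm,a,b in(('left',-.16,-.06),('right',-.285,-.185)):
    k=(t>a)&(t<b)&(abs(P[:,2]-.150)<.006)&(s>.55)&(s<.7); print(nm,'front s',np.percentile(s[k],[0,1,3]).round(4))
    k=(t>a)&(t<b)&(abs(P[:,2]-.127)<.008)&(s>.45)&(s<.59); print('  pull s',np.median(s[k]).round(4) if k.any() else None,k.sum())
d=snap('scene'); f=lambda im:cv2.resize(im,(400,480),interpolation=cv2.INTER_CUBIC)
cv2.imwrite('pics/g6.png',np.hstack([f(cv2.cvtColor(c['frame'],4)[100:280,210:360]),f(cv2.cvtColor(d['frame'],4)[80:320,120:320])]))
print(status.observe()['position'],status.observe()['force'])
```

```text
left front s [0.6079 0.6088 0.6102]
  pull s 0.5737 78
right front s [0.6089 0.6095 0.6106]
  pull s 0.5751 76
[0.44887928 0.25638899 0.2488683 ] [-0.67482528 -0.09510877 -0.94964913]
```

View pics/g6.png

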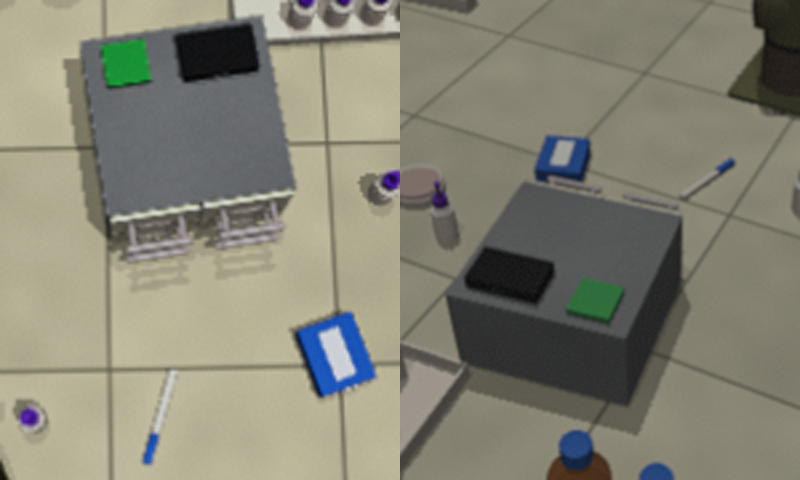

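The left front is flush with the locked right one (fronts at 0.609 and 0.610, pulls within 1.5 mm), and the bystanders in view have not moved. I'll hand it in.

```bash
python3 -c "
from plant import r
print(r.sign_off())"
```

```text
the job is handed in; nothing more can be done
None
```

The orange meter lies flat, display up, in the top left drawer; the drawer is fully home past its catch, the gripper is clear, and the job is handed in. While tipping the meter in, the gripper held about 48 N instead of the 20 N I set. It pressed the drawer floor with about 12 N and drew the drawer in 28 mm, so I drew it back out before laying the meter down.

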